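# Grade the sample bottles on the shelf by shade

### The arm

A 7-joint arm with a two-finger parallel gripper is mounted at the origin on the work surface. World frame = base frame: x ahead of the robot, y to its left, z up, the work surface at z = 0. Lengths are in m, angles in degrees, forces in N, time in s.
With the tool pointing down it reaches from about 0.375 to 0.925 m from the base axis. Payload 3.1 kg.
Tool frame: the origin (TCP) lies where the fingers leave the gripper's body, on its centre line; the fingertips stand 73 mm ahead of it and the grasp point (between the pads) lies 54 mm ahead of it; z points along the fingers, x is the direction in which the jaws open and shut, and the axes are right-handed (so a half turn about z gives the same grasp; the last joint's range is limited). The gripper opens to 85 mm and grips with 20 to 120 N. Pads are 22 mm wide; open, the fingers measure 114 mm over their backs; the gripper's body (76 mm by 85 mm) begins 54 mm behind the grasp point. The pads swing forward as they close: fully open they stand 13 mm farther back than shut.
Start: joints at [64.469, 21.939, 2.515, 91.553, -1.026, 66.532, -2.859], TCP at [0.222, -0.611, 0.304] pointing down, gripper open.
Joint ranges: [-149.38, 149.38], [-23.57, 123.04], [-84.95, 90], [0, 143.3], [-89.99, 269.99], [3.08, 112.72], [-163.45, 163.45]. Speed limits (degrees/s): [159.86, 159.86, 180, 180, 180, 180, 180].

### API

Orientations are given as [roll, pitch, yaw] about the fixed x, y, z axes, in that order (R = Rz(yaw) Ry(pitch) Rx(roll)).
In Python, from cell import get_state, camera, camera_params, close_job gives the robot as it stands. The module is installed in compiled form; this text tells all that it offers.
- The arm moves only by the tool send_rows, never from a script. Its argument "steps" is text: rows parted by semicolons, each of 7 numbers parted by spaces: the shift along the tool's x, y, z in cm, then the turn, a rotation vector about the tool's x, y, z in degrees, then the opening, from 0 (shut) to 1 (fully open). In form: x y z rx ry rz hand; .... A call has 1 to 12 rows; each row shifts and turns the commanded pose from where the row before left it, along the tool's axes as they then stand; what a row does not reach is not made up. A row lasts 1/10 s, in which the tool goes at most 50 mm and 8.59 degrees, less where a joint would pass 70% of its speed; a pose out of reach is approached as far as the arm can. A call is refused whole if a number of a shift passes 5 or a number of a turn 8.59, either way. A call with a gripper value outside its range is refused whole. The fingers move at their own pace and stop on an object; the grip force is fixed at half the most. Time passes only in rows, so rows that do not move let the fingers close. It gives the time, the measured TCP pose, the force and the opening at its end, in the units of the state.
- get_state(): the state, without advancing time (a new reading comes with each control period).
- camera(name): name is "scene" or "top" or "wrist"; returns the picture (420x560x3 uint8, red, green, blue); there is no depth.
- camera_params(name): a dict with "intrinsics" (3x3 intrinsics, pixels), "eye" and "orientation" of the camera in the world; the wrist camera has in their place "tool_from_camera" (4x4, takes a point from camera to tool coordinates, whose origin is the TCP and whose axes are the tool frame's). Camera axes: x right, y down, z forward; pixel columns grow to the right and rows downward; lengths in m; the calibration is good to about 2 mm. A picture is of the moment at which its call begins: read the wrist's pose just before it. camera_params takes no time and is no camera call.
- close_job(): hands the job in, once; it reports no verdict.
The state is a dict: "t": time; "joint_pos": joint angles; "dq": joint speeds; "joint_torque": joint torques, N m; "ee_pos": TCP position; "orientation": TCP orientation; "force": force on the tool from outside, world axes, zero at the start; "moment": the same for the moment, N m; "opening": finger opening in m.
Only numpy, scipy, OpenCV 4.12 (cv2) and the standard library are available. Lean on these libraries where they do the work, as an engineer would, in place of code of your own. Each camera call takes 0.05 s, during which the arm holds its last target.

### The job

Complete the graded row of sample bottles on the low shelf: stand the four loose white-capped bottles upright in the four empty drip saucers, one in each and flat on its floor, so that the row darkens step by step from the pale green-capped reference bottle at one end to the dark green-capped one at the other. Leave the two reference bottles where they stand and do not knock any bottle over.

Things in the scene. Friction and masses are not known exactly. Their poses are not given: they have to be found in the camera images.
- bottle_straw: Loose sealed rigid plastic sample bottle, pale straw-yellow (palest of the four), white cap, on the bench. 60 mm diameter, 150 mm tall; origin at the centre of the underside, z up its axis, yaw free (round). Body straight to 98 mm, shoulder in to a 27 mm neck at 118 mm; ribbed cap 30 mm across, 124 to 150 mm above the underside. About 0.27 kg.
- bottle_amber: Loose sealed rigid plastic sample bottle, amber orange-yellow (second palest), white cap, on the bench. 60 mm diameter, 150 mm tall; origin at the centre of the underside, z up its axis, yaw free (round). Body straight to 98 mm, shoulder in to a 27 mm neck at 118 mm; ribbed cap 30 mm across, 124 to 150 mm above the underside. About 0.27 kg.
- bottle_copper: Loose sealed rigid plastic sample bottle, reddish copper-brown (second darkest), white cap, on the bench. 60 mm diameter, 150 mm tall; origin at the centre of the underside, z up its axis, yaw free (round). Body straight to 98 mm, shoulder in to a 27 mm neck at 118 mm; ribbed cap 30 mm across, 124 to 150 mm above the underside. About 0.27 kg.
- bottle_brown: Loose sealed rigid plastic sample bottle, dark brown (darkest of the four), white cap, on the bench. 60 mm diameter, 150 mm tall; origin at the centre of the underside, z up its axis, yaw free (round). Body straight to 98 mm, shoulder in to a 27 mm neck at 118 mm; ribbed cap 30 mm across, 124 to 150 mm above the underside. About 0.27 kg.
- saucer_1: Empty round slate-grey drip saucer, fixed on the shelf deck (55 mm above the bench), one of four alike in a row, numbered along it from the +y end, about 94 mm apart. Origin at the centre of its underside, z up, y along the row. Inside 76 mm across; floor 3 mm thick, so a seated bottle's underside is 3 mm above this origin; rim 8 mm high, 86 mm across.
- saucer_2: Empty round slate-grey drip saucer, fixed on the shelf deck (55 mm above the bench), one of four alike in a row, numbered along it from the +y end, about 94 mm apart. Origin at the centre of its underside, z up, y along the row. Inside 76 mm across; floor 3 mm thick, so a seated bottle's underside is 3 mm above this origin; rim 8 mm high, 86 mm across.
- saucer_3: Empty round slate-grey drip saucer, fixed on the shelf deck (55 mm above the bench), one of four alike in a row, numbered along it from the +y end, about 94 mm apart. Origin at the centre of its underside, z up, y along the row. Inside 76 mm across; floor 3 mm thick, so a seated bottle's underside is 3 mm above this origin; rim 8 mm high, 86 mm across.
- saucer_4: Empty round slate-grey drip saucer, fixed on the shelf deck (55 mm above the bench), one of four alike in a row, numbered along it from the +y end, about 94 mm apart. Origin at the centre of its underside, z up, y along the row. Inside 76 mm across; floor 3 mm thick, so a seated bottle's underside is 3 mm above this origin; rim 8 mm high, 86 mm across.
- ref_pale: Reference bottle, GREEN cap, almost colourless off-white (pale end). Stands in a saucer at one end of the row, next to saucer_1 or saucer_4 (about 94 mm off), ref_dark at the other end; which end varies. 60 mm diameter, 150 mm tall; origin at the centre of the underside, z up its axis, yaw free (round). Shape and cap as the loose bottles. Loose.
- ref_dark: Reference bottle, GREEN cap, nearly black (dark end). Stands in a saucer at one end of the row, next to saucer_1 or saucer_4 (about 94 mm off), ref_pale at the other end; which end varies. 60 mm diameter, 150 mm tall; origin at the centre of the underside, z up its axis, yaw free (round). Shape and cap as the loose bottles. Loose.
Mind the look-alikes: they are no part of the job. What is shaped like the bottle_amber but blue is not meant.

How it is judged:
By the outcome, as a careful person would: the job done as asked, in the order asked, and still so for the second after the job is handed in, with the robot touching nothing.
It also fails if it takes over 93 s, if anything falls off the work surface, if the arm or the gripper's body presses on something with over 40 N, if the wrist force passes 120 N, or if a joint passes its speed limit or range.

## Working session

There is one attempt and no reset: what is moved stays moved. The work goes in short steps, Python scripts to look and compute and a tool call to move; the robot and the scene stay as the last step left them, time stands still between calls to the robot, and variables do not carry over. Pictures are saved under pics/ and viewed, and the job is handed in when it is done.

Besides the shell and the picture viewer there is one more tool, called after "Call:" as name(argument=value, ...), one argument or row to a line, values as JSON. send_rows: Moves the arm, as the interface text tells. Its arguments: {"type":"object","properties":{"steps":{"type":"string"}},"required":["steps"]}

```bash
mkdir -p pics; python3 - <<'E'
from cell import *
import cv2,numpy as np
s=get_state();print(s)
for n in ["scene","top","wrist"]:
    im=camera(n);cv2.imwrite(f"pics/{n}0.png",im[:,:,::-1]);print(n,camera_params(n))
E
```

```text
{'t': 0.0, 'joint_pos': array([64.47004109, 21.99200832,  2.51292305, 91.65164451, -1.0262935 ,
       66.53296298, -2.86004276]), 'dq': array([ 0.00625089,  0.05620657,  0.08800542,  0.03204284, -0.05486875,
       -0.01856378, -0.01030995]), 'joint_torque': array([-4.49808749e-04, -4.33459890e+01,  1.02421839e+00, -2.49515712e+01,
        1.06614936e-02,  1.13997184e-02, -2.88754684e-06]), 'ee_pos': array([ 0.22125438, -0.61035659,  0.30246594]), 'orientation': array([ 1.79991836e+02,  1.53887749e-01, -7.00716374e+01]), 'force': array([ 0.07537983, -0.69234466,  0.66519101]), 'moment': array([0.02755767, 0.01853755, 0.03794767]), 'opening': 0.08558427178224157}
scene {'intrinsics': array([[402.55613521,   0.        , 280.14859871],
       [  0.        , 402.55613521, 204.55030926],
       [  0.        ,   0.        ,   1.        ]]), 'eye': array([ 0.7830395 , -0.27215703,  0.71350975]), 'orientation': array([-149.67830777,    0.33520141,   36.55116161])}
top {'intrinsics': array([[543.88644217,   0.        , 274.76863822],
       [  0.        , 543.88644217, 207.55204548],
       [  0.        ,   0.        ,   1.        ]]), 'eye': array([0.39508047, 0.04812569, 1.13164673]), 'orientation': array([-170.57182006,   -0.66314036,  -89.86230848])}
wrist {'intrinsics': array([[371.52524958,   0.        , 283.01303133],
       [  0.        , 371.52524958, 211.81729565],
       [  0.        ,   0.        ,   1.        ]]), 'tool_from_camera': array([[ 9.99999815e-01, -5.90566372e-04, -1.42690567e-04,
         9.19115765e-04],
       [ 6.06793678e-04,  9.59010547e-01,  2.83369729e-01,
        -7.26170187e-02],
       [-3.05068742e-05, -2.83369763e-01,  9.59010728e-01,
        -6.90459039e-02],
       [ 0.00000000e+00,  0.00000000e+00,  0.00000000e+00,
         1.00000000e+00]])}
```

View pics/scene0.png

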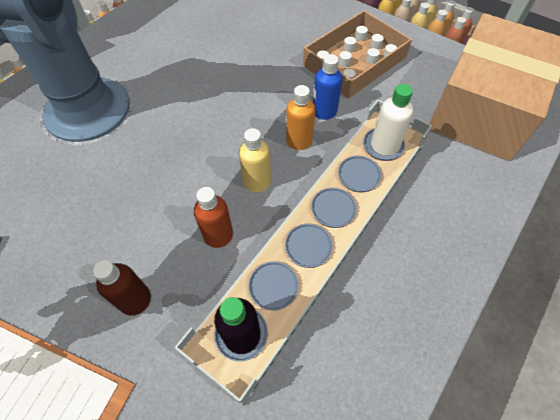

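View pics/top0.png

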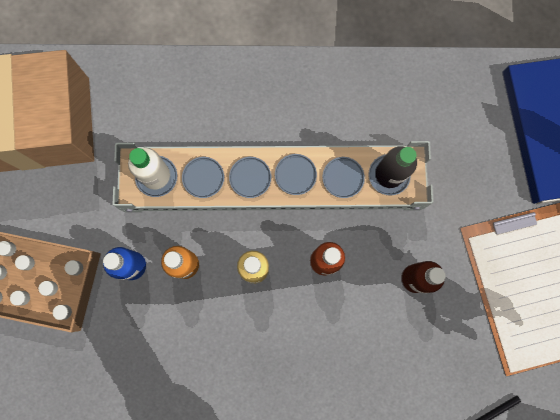

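View pics/wrist0.png

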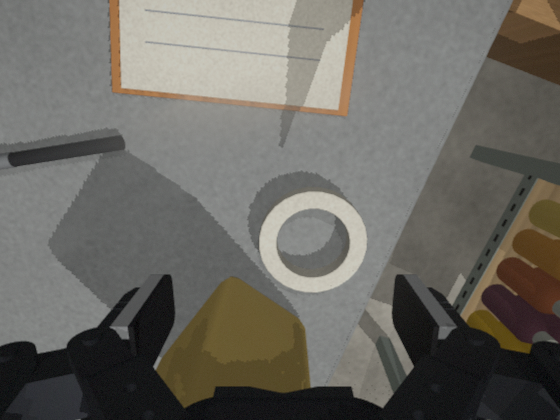

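Scene: the loose white caps in the top view are at about amber (172,260), straw (252,265), copper (332,256) and brown (435,275). The look-alikes are the blue bottle (113,261) and the small capped vials in the crate (0–72, 250–312). The four empty saucers are at (202,177), (249,177), (295,174) and (343,177). The pale reference is at the +y (left) end, so the order is saucer_1 straw, 2 amber, 3 copper, 4 brown. Next I measure in two views.

```bash
cat > h.py <<'E'
import numpy as np,cv2
from scipy.spatial.transform import Rotation as R
from cell import *
def cam(n,st=None):
    p=camera_params(n)
    if n=="wrist":
        T=np.array(p["tool_from_camera"]);Rt=R.from_euler('xyz',st["orientation"],degrees=True).as_matrix()
        return p["intrinsics"],Rt@T[:3,:3],Rt@T[:3,3]+st["ee_pos"]
    return p["intrinsics"],R.from_euler('xyz',p["orientation"],degrees=True).as_matrix(),p["eye"]
def ray(c,u,v):
    d=c[1]@np.linalg.inv(c[0])@np.array([u,v,1.]);return c[2],d/np.linalg.norm(d)
def plane(c,uv,z):
    o,d=ray(c,*uv);return o+d*(z-o[2])/d[2]
def tri(rs):
    A=np.zeros((3,3));b=np.zeros(3)
    for o,d in rs:
        P=np.eye(3)-np.outer(d,d);A+=P;b+=P@o
    x=np.linalg.solve(A,b);return x,[float(np.linalg.norm((np.eye(3)-np.outer(d,d))@(x-o))) for o,d in rs]
def proj(c,X):
    q=c[0]@c[1].T@(np.array(X)-c[2]);return q[:2]/q[2]
def blobs(m,amin=60):
    n,l,s,ce=cv2.connectedComponentsWithStats(m.astype(np.uint8));out=[]
    for i in range(1,n):
        if s[i,4]>=amin: out.append((ce[i],s[i],l==i))
    return out
E
python3 - <<'E'
from h import *
C={}
for n in ["scene","top"]:
    C[n]=cam(n);im=cv2.imread(f"pics/{n}0.png");hsv=cv2.cvtColor(im,cv2.COLOR_BGR2HSV);H,S,V=cv2.split(hsv)
    print(n,"check",[proj(C[n],p).round(0) for p in [(0,0,0),(.45,0,0)]])
    print("white")
    for c,s,_ in blobs((S<35)&(V>150),60): print(c.round(1),s)
    print("slate")
    for c,s,m in blobs((H>98)&(H<125)&(S>50)&(S<140)&(V>60),300):
        cs,_=cv2.findContours(m.astype(np.uint8),cv2.RETR_EXTERNAL,cv2.CHAIN_APPROX_NONE);e=cv2.fitEllipse(cv2.convexHull(max(cs,key=len)))
        print(c.round(1),s,np.round(e[0],1),np.round(e[1],1))
E
```

```text
scene check [array([ 87., 109.]), array([231., 205.])]
white
[94.9  6.1] [ 79   0  35  21 361]
[245.4  34.4] [   92     0   373    82 15007]
[424.5   5.9] [419   0  14  14  94]
[454.7  12.3] [437   1  36  28 367]
[341.4  50.7] [317  26  51  48 630]
[373.8  47.6] [367  34  17  30 253]
[ 7.4 52.9] [  0  43  18  20 262]
[389.1  48.7] [384  44  13  12  90]
[359.3 290.5] [   68    55   492   365 56979]
[349.1  72.5] [344  69  11   8  75]
[112.4 192.4] [    0    85   310   254 38829]
[538.2 379.4] [ 501  318   59  102 3758]
[ 46.8 384.1] [   0  327  118   93 7229]
slate
[63.5 72.6] [   0    0  129  141 9561] [60.6 65.2] [112.2 168.1]
[359.  173.9] [339 157  42  35 334] [359.3 173.6] [34.5 41.6]
[309.6 245. ] [286 224  46  43 308] [308.5 245.2] [42.6 46. ]
top check [array([292., 505.]), array([292., 271.])]
white
[225.7   6. ] [218   0  16  16 156]
[148.9  18.2] [140  12  16  12 107]
[424.8 146.4] [411 141  21  18  63]
[170.2 165. ] [129 146 198  43 979]
[118.2 199.8] [113 187  19  19  68]
[263.7 205.9] [136 205 274   3 407]
[523.1 286.8] [  469   213    91   159 10442]
[  4.6 247.7] [  0 241  11  14 134]
[331.9 255.3] [324 247  16  17 200]
[111.6 260.8] [103 253  20  16 230]
[172.2 259.4] [164 252  18  17 221]
[ 22.2 262.1] [ 15 255  15  15 172]
[251.7 264.7] [244 257  16  17 217]
[ 71.3 267.2] [ 65 261  14  14 150]
[437.1 275.1] [430 268  15  16 190]
[ 45.9 287.8] [ 39 281  15  15 175]
[ 17.2 297.6] [ 10 291  15  14 174]
[ 59.8 311.9] [ 53 305  15  15 174]
slate
```

```bash
python3 - <<'E'
from h import *
a=cv2.imread("pics/top0.png");hs=cv2.cvtColor(a,cv2.COLOR_BGR2HSV)
for p in [(202,177),(249,177),(295,174),(343,177),(222,177),(272,177)]: print(hs[p[1],p[0]-2:p[0]+3].tolist())
b=cv2.imread("pics/scene0.png");hb=cv2.cvtColor(b,cv2.COLOR_BGR2HSV)
for p in [(360,174),(334,208),(309,245),(274,285),(206,195),(206,205),(108,270),(253,136),(301,93)]: print(p,hb[p[1],p[0]-2:p[0]+3].tolist())
cv2.imwrite("pics/sc1.png",cv2.resize(b[80:340,80:440],None,fx=2.2,fy=2.2,interpolation=cv2.INTER_CUBIC))
E
```

```text
[[106, 42, 145], [106, 42, 144], [106, 42, 145], [106, 42, 145], [108, 42, 145]]
[[108, 42, 145], [107, 44, 145], [106, 42, 145], [107, 44, 146], [108, 44, 146]]
[[107, 44, 145], [105, 42, 144], [106, 42, 145], [106, 42, 145], [105, 42, 144]]
[[108, 42, 144], [107, 44, 144], [107, 44, 145], [106, 42, 144], [107, 44, 144]]
[[105, 42, 144], [108, 42, 147], [107, 45, 108], [107, 44, 134], [13, 48, 139]]
[[107, 45, 129], [15, 33, 139], [16, 83, 154], [16, 90, 156], [16, 73, 146]]
(360, 174) [[106, 50, 167], [107, 50, 168], [107, 50, 168], [106, 50, 168], [106, 50, 167]]
(334, 208) [[106, 51, 170], [106, 50, 168], [106, 50, 169], [106, 49, 168], [106, 48, 166]]
(309, 245) [[106, 51, 170], [106, 50, 170], [106, 48, 169], [106, 47, 168], [106, 50, 169]]
(274, 285) [[105, 49, 171], [105, 49, 171], [106, 48, 170], [107, 50, 172], [107, 49, 171]]
(206, 195) [[38, 4, 247], [38, 4, 247], [38, 4, 247], [30, 4, 246], [38, 4, 246]]
(206, 205) [[35, 10, 155], [30, 10, 150], [35, 10, 147], [38, 8, 130], [36, 10, 126]]
(108, 270) [[39, 9, 193], [35, 8, 192], [39, 9, 193], [38, 10, 195], [38, 10, 197]]
(253, 136) [[38, 4, 246], [36, 5, 246], [45, 4, 246], [30, 3, 245], [38, 4, 245]]
(301, 93) [[38, 4, 247], [30, 4, 246], [38, 4, 246], [30, 3, 245], [38, 4, 246]]
```

View pics/sc1.png

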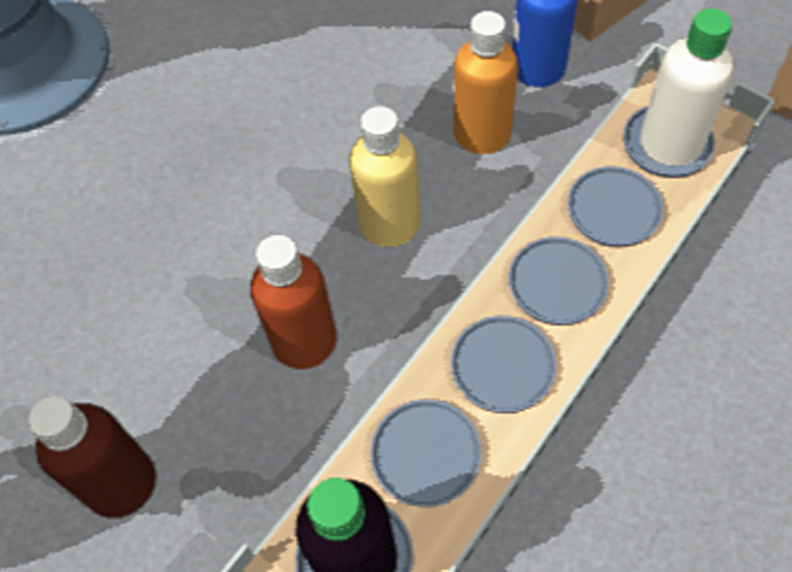

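The crop confirms the choice: amber, straw, copper and brown bottles each have a white cap and stand upright. The blue bottle is separate. I'll mask the cap discs and the slate interiors, then triangulate them.

```bash
cat > meas.py <<'E'
from h import *
C={n:cam(n) for n in ["scene","top"]}
I={n:cv2.imread(f"pics/{n}0.png") for n in C}
Hs={n:cv2.split(cv2.cvtColor(I[n],cv2.COLOR_BGR2HSV)) for n in C}
seed={"straw":((253,136),(252,265)),"amber":((301,93),(172,260)),"copper":((206,195),(332,256)),"brown":((105,270),(436,275)),
"blue":((330,62),(112,261))}
def ell(m,p):
    l=cv2.connectedComponents(m.astype(np.uint8))[1];l=(l==l[p[1],p[0]]).astype(np.uint8)
    cs,_=cv2.findContours(l,cv2.RETR_EXTERNAL,cv2.CHAIN_APPROX_NONE);k=max(cs,key=len)
    return cv2.fitEllipse(cv2.convexHull(k)),l.sum()
for k,(a,b) in seed.items():
    rs=[];o=[]
    for n,p in zip(C,(a,b)):
        H,S,V=Hs[n];v0=int(V[p[1],p[0]]);m=(S<25)&(V>v0-22)
        e,ar=ell(m,p);o.append((np.round(e[0],1).tolist(),np.round(e[1],1).tolist(),int(ar)));rs.append(ray(C[n],*e[0]))
    x,r=tri(rs);print(k,x.round(4),np.round(r,4),o)
for i,(a,b) in enumerate(zip([(360,174),(334,208),(309,245),(274,285)],[(202,177),(249,177),(295,174),(343,177)])):
    rs=[];o=[]
    for n,p in zip(C,(a,b)):
        H,S,V=Hs[n];m=(H>95)&(H<120)&(S>30)
        e,ar=ell(m,p);o.append((np.round(e[0],1).tolist(),np.round(e[1],1).tolist(),int(ar)));rs.append(ray(C[n],*e[0]))
    x,r=tri(rs);print("saucer",i+1,x.round(4),np.round(r,4),o,[plane(C[n],q[0],.061)[:2].round(4) for n,q in zip(C,o)])
E
python3 meas.py
```

```text
straw [0.4549 0.0786 0.1495] [0.0002 0.0002] [([251.8, 134.3], [11.8, 15.3], 150), ([251.6, 264.2], [15.1, 15.5], 191)]
amber [0.4633 0.2225 0.1492] [0.0001 0.0001] [([301.3, 90.2], [10.3, 14.4], 123), ([171.7, 259.2], [15.0, 15.4], 186)]
copper [ 0.4717 -0.0666  0.1491] [0.0001 0.0001] [([204.9, 194.1], [14.2, 17.8], 205), ([332.1, 255.1], [14.4, 15.2], 181)]
brown [ 0.459  -0.1998  0.2268] [0.0397 0.0397] [([153.1, 222.6], [69.7, 183.5], 4840), ([437.8, 273.8], [15.2, 19.5], 209)]
blue [0.4583 0.3275 0.1562] [0.0023 0.0023] [([327.8, 56.9], [10.7, 21.0], 162), ([111.0, 260.5], [14.9, 15.4], 189)]
saucer 1 [0.635  0.1816 0.0602] [0.0003 0.0003] [([359.2, 173.3], [35.1, 42.5], 1182), ([202.7, 177.0], [40.0, 41.1], 1310)] [array([0.6354, 0.1813]), array([0.6346, 0.1813])]
saucer 2 [0.6357 0.0868 0.0604] [0.0005 0.0005] [([333.4, 207.1], [38.8, 44.5], 1366), ([249.9, 176.9], [40.3, 40.7], 1304)] [array([0.6361, 0.0867]), array([0.6352, 0.0864])]
saucer 3 [ 0.642  -0.0051  0.0603] [0.0004 0.0004] [([308.3, 245.1], [43.1, 46.6], 1591), ([295.4, 174.1], [40.2, 40.7], 1291)] [array([ 0.6425, -0.0052]), array([ 0.6415, -0.0053])]
saucer 4 [ 0.6364 -0.1016  0.0603] [0.0005 0.0005] [([273.0, 285.4], [47.9, 49.1], 1865), ([343.2, 177.0], [39.9, 40.8], 1292)] [array([ 0.6368, -0.1014]), array([ 0.636 , -0.1018])]
```

```bash
cat >> meas.py <<'E'
print('--brown')
rs=[]
b=I["scene"][255:290,90:130];cv2.imwrite("pics/br.png",cv2.resize(b,None,fx=12,fy=12,interpolation=cv2.INTER_NEAREST))
for n,p,lo in (("scene",(105,270),170),("top",(436,275),150)):
    H,S,V=Hs[n]; print(V[p[1]-10:p[1]+10:2,p[0]-12:p[0]+14:2]); print(S[p[1]-10:p[1]+10:2,p[0]-12:p[0]+14:2])
    m=(S<22)&(V>lo); m[:p[1]-14]=0;m[p[1]+14:]=0;m[:,:p[0]-14]=0;m[:,p[0]+14:]=0
    e,ar=ell(m,p);print(n,e,ar);rs.append(ray(C[n],*e[0]))
print(tri(rs))
# body axis check at top/scene: project upright model base
for k,x in dict(brown=(tri(rs)[0]),copper=(.4717,-.0666)).items():
    for n in C: print(k,n,proj(C[n],(x[0],x[1],0.)).round(1),proj(C[n],(x[0],x[1],.098)).round(1))
E
python3 meas.py | sed -n '/--brown/,$p'
```

```text
--brown
[[170 170 172 165 165 186 187 175 172 177 171 172 172]
 [166 167 171 191 192 193 194 193 192 159 168 178 182]
 [166 172 192 192 192 193 192 192 193 181 100  51  53]
 [151 192 191 192 192 192 191 192 193 197 127 113  58]
 [166 191 192 192 193 191 193 192 194 191 118 122 141]
 [179 193 193 191 192 192 192 192 195 183 129 115 131]
 [174 192 192 192 193 191 192 193 197 141 128 115 121]
 [163 194 193 192 192 193 194 197 165 124 121 117 134]
 [153 168 194 194 194 195 194 149 132 129 125 117 141]
 [157 151 133 139 152 133 137 127 132 125 125 140 124]]
[[  5   6   6   6   3   8   8   4   4   7   6   6   7]
 [  5   8   4   9   8  11  12  11  11   6   6   9   8]
 [  5   3   8   9  11  11  11  11  11  10  20 165 178]
 [  3   8   8  11  11   9   9   8   8  10  12  16 158]
 [  6   8  11  11  11   9   9   7   8   9  11  10  13]
 [  9  11  11  11   9   9   8   8  10  10   8  11  10]
 [  7   9   9  11  11   9   8   8  10  11  12   9   8]
 [  5  11  11  11  11   9   9   9  11  12  11  11  10]
 [  7   9  11  11   9   9  11   9   8  12  10   9  11]
 [  6   3  12  11  10  10  13  10  10  10   8 
[... 887 characters left out ...]
  0]
 [195  13  16  13  14  14  15  15  16  16  16   2   2]
 [145  17  19  16  14  14  15  14  16  16  16   4   2]
 [189  15  13  16  15  15  14  15  15  13  14   5   4]
 [213  18  15  13  15  12  15  14  14  14  20   2   0]
 [190 115  14  15  14  14  14  14  14  14  24   2   3]
 [194 194 127  19  15  14  15  16  32 153   8   2   2]]
top ((437.15264892578125, 275.049560546875), (14.970378875732422, 15.692072868347168), 157.13417053222656) 190
(array([ 0.43734001, -0.25149102,  0.15407353]), [0.002713247660530224, 0.0027132476605303373])
brown scene [136.  297.8] [116.7 279.1]
brown top [413.1 277.5] [426.7 275.6]
copper scene [217.5 234. ] [209.7 209.4]
copper top [323.8 260.6] [328.9 257.1]
```

View pics/br.png

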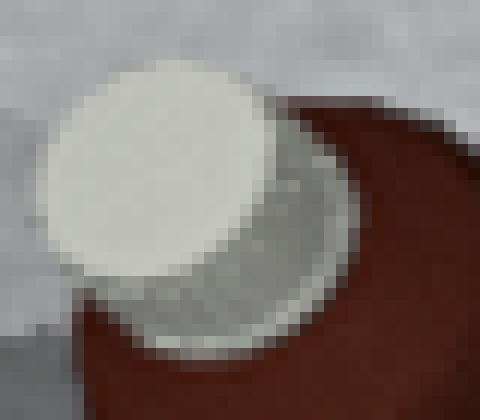

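The crop shows the brown cap's top disc centred near scene pixel (103,269). I'll refit it with a tighter window.

```bash
cat >> meas.py <<'E'
print("--b2")
H,S,V=Hs["scene"];m=(V>187)&(V<200)&(S>6)&(S<14);m[:258]=0;m[282:]=0;m[:,:90]=0;m[:,118:]=0
m=cv2.morphologyEx(m.astype(np.uint8),cv2.MORPH_OPEN,np.ones((3,3)))
e,ar=ell(m,(105,270));print(e,ar);r=[ray(C["scene"],*e[0]),ray(C["top"],437.15,275.05)];print(tri(r),plane(C["top"],(437.15,275.05),.15))
E
python3 meas.py | sed -n '/--b2/,$p'
```

```text
--b2
((102.27854919433594, 268.7136535644531), (15.623035430908203, 19.360727310180664), 51.726261138916016) 244
(array([ 0.43642424, -0.25520865,  0.14949533]), [0.0002343194527739984, 0.00023431945277408984]) [ 0.43630117 -0.25527224  0.15      ]
```

All four cap tops and saucers triangulate within about 1 mm: cap tops z ≈ 0.149–0.150 m, saucer rims z ≈ 0.060 m, pitch ≈ 94 mm. Plan: grip by the caps, in the order copper→S3, brown→S4, straw→S1, amber→S2. First I square the tool to yaw 0.

Call:
send_rows(
  steps="0 0 0 0 0 -7.79 1;0 0 0 0 0 -7.79 1;0 0 0 0 0 -7.79 1;0 0 0 0 0 -7.79 1;0 0 0 0 0 -7.79 1;0 0 0 0 0 -7.79 1;0 0 0 0 0 -7.79 1;0 0 0 0 0 -7.79 1;0 0 0 0 0 -7.79 1;0 0 0 0 0 0 1",
)

```text
t: 1.15
ee_pos: [0.2213, -0.6108, 0.3033]
orientation: [-179.9, 0.0, 0.0]
force: [-0.3, 0.6, 0.7]
opening: 0.0855
```

Call:
send_rows(
  steps="1 -2 0 0 0 0 1;1.9 -4.2 0 0 0 0 1;1.9 -4.2 0 0 0 0 1;1.9 -4.2 0 0 0 0 1;1.9 -4.2 0 0 0 0 1;1.9 -4.2 0 0 0 0 1;1.9 -4.2 0 0 0 0 1;1.9 -4.2 0 0 0 0 1;1.9 -4.2 0 0 0 0 1;1.9 -4.2 0 0 0 0 1;1.9 -4.2 0 0 0 0 1;1.9 -4.2 0 0 0 0 1",
)

```text
t: 2.35
ee_pos: [0.4405, -0.1272, 0.3041]
orientation: [180.0, -0.0, -0.2]
force: [0.9, -0.8, 0.8]
opening: 0.0858
```

Call:
send_rows(
  steps="1.5 -3 0 0 0 0 0.8;1.6 -3.2 0 0 0 0 0.8;0 0 0 0 0 0 0.8;0 0 0 0 0 0 0.8;0 0 0 0 0 0 0.8",
)

```text
t: 2.85
ee_pos: [0.4706, -0.0682, 0.3036]
orientation: [180.0, 0.1, -0.1]
force: [-0.6, -0.5, 0.3]
opening: 0.0685
```

```bash
python3 - <<'E'
from h import *
s=get_state();im=camera("wrist")[:,:,::-1];cv2.imwrite("pics/w1.png",im);c=cam("wrist",s);print(s["ee_pos"],s["orientation"],proj(c,(.4717,-.0666,.15)))
E
```

```text
[ 0.47060033 -0.06822525  0.3035807 ] [ 1.79965367e+02  5.52387663e-02 -1.43253045e-01] [283.7217077  217.75057128]
```

View pics/w1.png

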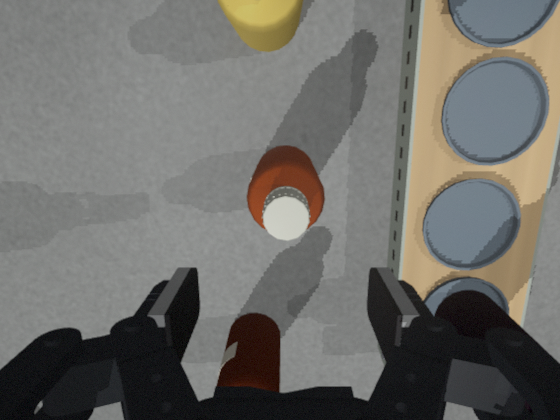

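The wrist view agrees: the copper cap is at (286,218) against a predicted (284,218), about 1 mm off. I descend and grip.

Call:
send_rows(
  steps="0.2 -0.15 2 0 0 0 0.8;0 0 3 0 0 0 0.8;0 0 3 0 0 0 0.8;0 0 2 0 0 0 0.8;0 0 1.0 0 0 0 0.8;0 0 0 0 0 0 0.8;0 0 0 0 0 0 0.1;0 0 0 0 0 0 0.1;0 0 0 0 0 0 0.1;0 0 0 0 0 0 0.1;0 0 0 0 0 0 0.1;0 0 0 0 0 0 0.1",
)

```text
t: 4.1
ee_pos: [0.474, -0.0656, 0.1954]
orientation: [179.9, -0.1, 0.0]
force: [-3.4, 0.2, 6.3]
opening: 0.0286
```

Call:
send_rows(
  steps="0 0 0 0 0 0 0;0 0 -0.5 0 0 0 0;0 0 -2 0 0 0 0;0 0 -3 0 0 0 0;0 0 -3 0 0 0 0;0 0 -2 0 0 0 0;0 0 -0.5 0 0 0 0;0 0 0 0 0 0 0",
)

```text
t: 4.9
ee_pos: [0.4733, -0.0654, 0.3042]
orientation: [180.0, -0.1, 0.0]
force: [-0.1, 0.0, -2.6]
opening: 0.0278
```

Call:
send_rows(
  steps="1 -0.4 0 0 0 0 0;2 -0.7 0 0 0 0 0;3 -1.1 0 0 0 0 0;3 -1.1 0 0 0 0 0;3 -1.1 0 0 0 0 0;2.4 -0.9 0 0 0 0 0;1.5 -0.5 0 0 0 0 0;0.7 -0.3 0 0 0 0 0;0 0 0 0 0 0 0;0 0 0 0 0 0 0;0 0 0 0 0 0 0",
)

```text
t: 6.0
ee_pos: [0.6383, -0.0049, 0.3034]
orientation: [180.0, 0.1, 0.0]
force: [-0.3, 0.4, -2.4]
opening: 0.028
```

```bash
python3 - <<'E'
from h import *
s=get_state();im=camera("wrist")[:,:,::-1];cv2.imwrite("pics/w2.png",im);print(s["ee_pos"],s["force"],s["opening"])
im=camera("scene")[:,:,::-1];cv2.imwrite("pics/s2.png",im)
E
```

```text
[ 0.63826882 -0.00490974  0.30338796] [-0.31943903  0.42151297 -2.36592693] 0.028030055518369672
```

View pics/s2.png

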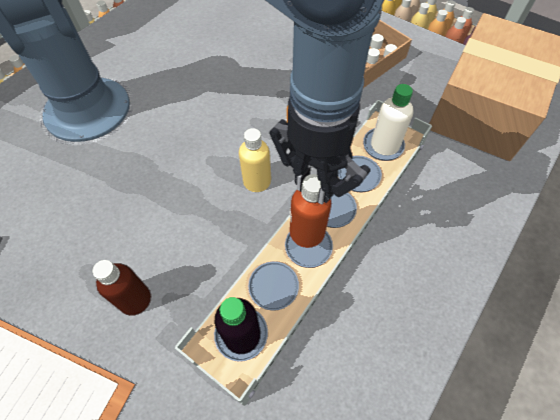

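View pics/w2.png

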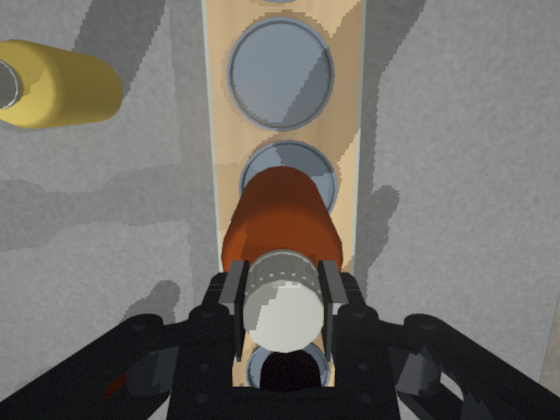

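Copper is held upright (wrist view, cap at (284,310)), and saucer 3 is under it. I lower it.

Call:
send_rows(
  steps="0.35 -0.05 1 0 0 0 0;0 0 2 0 0 0 0;0 0 1 0 0 0 0;0 0 0.5 0 0 0 0;0 0 0.3 0 0 0 0;0 0 0 0 0 0 0;0 0 0 0 0 0 0",
)

```text
t: 6.8
ee_pos: [0.6431, -0.0037, 0.2566]
orientation: [-180.0, -0.1, 0.0]
force: [-0.5, 0.3, -1.6]
opening: 0.0283
```

Call:
send_rows(
  steps="0 0 0.2 0 0 0 0;0 0 0 0 0 0 0",
)

```text
t: 7.0
ee_pos: [0.6428, -0.0038, 0.2542]
orientation: [180.0, -0.0, 0.0]
force: [-0.2, 0.3, -2.1]
opening: 0.0285
```

Call:
send_rows(
  steps="0 0 0.1 0 0 0 0;0 0 0 0 0 0 0",
)

```text
t: 7.2
ee_pos: [0.6429, -0.0037, 0.2536]
orientation: [180.0, -0.0, 0.0]
force: [-1.2, -0.2, 1.0]
opening: 0.0279
```

Call:
send_rows(
  steps="0 0 0.1 0 0 0 0;0 0 0 0 0 0 0",
)

```text
t: 7.4
ee_pos: [0.643, -0.0036, 0.2535]
orientation: [180.0, -0.1, 0.0]
force: [-2.8, -0.4, 5.8]
opening: 0.0281
```

Contact is at the predicted height (0.2535). I release and retreat.

Call:
send_rows(
  steps="0 0 -0.05 0 0 0 0.5;0 0 0 0 0 0 0.6;0 0 0 0 0 0 0.7;0 0 0 0 0 0 0.7;0 0 -1 0 0 0 0.7;0 0 -2 0 0 0 0.7;0 0 -2.5 0 0 0 0.7;0 0 0 0 0 0 0.7",
)

```text
t: 8.2
ee_pos: [0.6451, -0.0031, 0.3126]
orientation: [-180.0, -0.5, 0.0]
force: [-0.1, 0.2, 1.4]
opening: 0.0598
```

```bash
cat > look.py <<'E'
from h import *
import sys
t=sys.argv[1];s=get_state();print(s["t"],s["ee_pos"].round(4),s["orientation"].round(2),s["force"].round(1),s["opening"])
for n in sys.argv[2:]:
    cv2.imwrite(f"pics/{t}_{n}.png",camera(n)[:,:,::-1])
E
python3 look.py a wrist
```

```text
8.2 [ 0.6451 -0.0031  0.3126] [-1.7998e+02 -5.1000e-01  4.0000e-02] [-0.1  0.2  1.4] 0.059818066114040426
```

View pics/a_wrist.png

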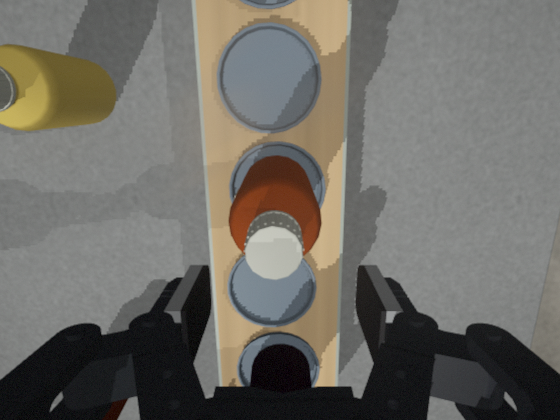

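Copper stands upright in saucer 3 (cap at (274,252)). On to brown.

Call:
send_rows(
  steps="-1 1.2 0 0 0 0 0.7;-2 2.4 0 0 0 0 0.7;-3 3.6 0 0 0 0 0.7;-3 3.6 0 0 0 0 0.7;-3 3.6 0 0 0 0 0.7;-3 3.6 0 0 0 0 0.7;-2.8 3.6 0 0 0 0 0.7;-2 2.4 0 0 0 0 0.7;-1 1.2 0 0 0 0 0.7;0 0 0 0 0 0 0.7;0 0 0 0 0 0 0.7;0 0 0 0 0 0 0.7",
)

```text
t: 9.45
ee_pos: [0.4353, -0.2544, 0.307]
orientation: [-179.9, 0.0, 0.2]
force: [0.2, 1.0, 1.0]
opening: 0.0595
```

```bash
python3 look.py b wrist; python3 - <<'E'
from h import *
s=get_state();c=cam("wrist",s);print(proj(c,(.4364,-.2552,.15)))
E
```

```text
9.45 [ 0.4353 -0.2544  0.307 ] [-1.7994e+02  1.0000e-02  1.8000e-01] [0.2 1.  1. ] 0.05951614381656323
[282.99333538 220.18994001]
```

View pics/b_wrist.png

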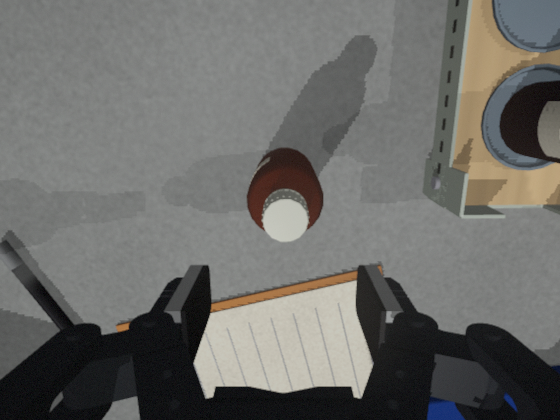

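The brown cap at (285,220) matches the prediction (283,220). I grip it.

Call:
send_rows(
  steps="0.15 0.05 2 0 0 0 0.7;0 0 3 0 0 0 0.7;0 0 3 0 0 0 0.7;0 0 2 0 0 0 0.7;0 0 1.2 0 0 0 0.7;0 0 0 0 0 0 0.7;0 0 0 0 0 0 0;0 0 0 0 0 0 0;0 0 0 0 0 0 0;0 0 0 0 0 0 0;0 0 0 0 0 0 0;0 0 0 0 0 0 0",
)

```text
t: 10.7
ee_pos: [0.4373, -0.2569, 0.197]
orientation: [179.9, -0.1, 0.0]
force: [-1.7, 0.9, 5.4]
opening: 0.0279
```

Call:
send_rows(
  steps="0 0 0 0 0 0 0;0 0 -0.5 0 0 0 0;0 0 -2 0 0 0 0;0 0 -3 0 0 0 0;0 0 -3 0 0 0 0;0 0 -2 0 0 0 0;0 0 -0.5 0 0 0 0;0 0 0 0 0 0 0",
)

```text
t: 11.5
ee_pos: [0.4361, -0.2565, 0.3055]
orientation: [180.0, -0.0, 0.0]
force: [0.1, 0.6, -3.1]
opening: 0.0282
```

Call:
send_rows(
  steps="0 -1 0 0 0 0 0;0 -2.3 0 0 0 0 0;0 -3.5 0 0 0 0 0;0 -3.5 0 0 0 0 0;0.7 -2.5 0 0 0 0 0;1.5 -1.5 0 0 0 0 0;2.5 -0.7 0 0 0 0 0;3.5 -0.3 0 0 0 0 0;3.5 0 0 0 0 0 0;3.5 0 0 0 0 0 0;2.5 0 0 0 0 0 0;1.5 0 0 0 0 0 0",
)

```text
t: 12.7
ee_pos: [0.6289, -0.1019, 0.3025]
orientation: [-179.8, 0.2, 0.1]
force: [0.2, 0.7, -2.9]
opening: 0.0283
```

Call:
send_rows(
  steps="0.8 0 0 0 0 0 0;0 0 0 0 0 0 0;0 0 0 0 0 0 0;0 0 0 0 0 0 0",
)

```text
t: 13.1
ee_pos: [0.6351, -0.1033, 0.305]
orientation: [180.0, 0.1, 0.0]
force: [-0.3, 0.2, -2.1]
opening: 0.0285
```

```bash
python3 look.py c wrist scene
```

```text
13.1 [ 0.6351 -0.1033  0.305 ] [1.7998e+02 9.0000e-02 4.0000e-02] [-0.3  0.2 -2.1] 0.02846053645939624
```

View pics/c_scene.png

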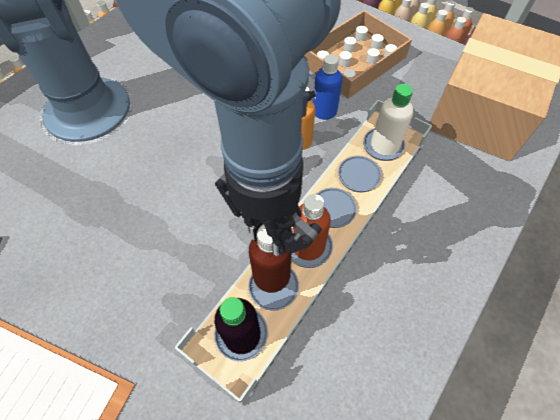

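Brown hangs over saucer 4 at about (272,265), clear of both neighbours. I lower it to 0.255.

Call:
send_rows(
  steps="0.15 0 1 0 0 0 0;0 0 2 0 0 0 0;0 0 1 0 0 0 0;0 0 0.5 0 0 0 0;0 0 0.3 0 0 0 0;0 0 0.1 0 0 0 0;0 0 0 0 0 0 0;0 0 0 0 0 0 0",
)

```text
t: 14.0
ee_pos: [0.6382, -0.1032, 0.2572]
orientation: [180.0, -0.1, 0.0]
force: [1.0, 0.4, -2.2]
opening: 0.0282
```

Call:
send_rows(
  steps="0 0 0.1 0 0 0 0;0 0 0 0 0 0 0",
)

```text
t: 14.2
ee_pos: [0.6378, -0.1033, 0.2556]
orientation: [180.0, -0.0, 0.0]
force: [-0.0, -0.2, -2.1]
opening: 0.0283
```

Call:
send_rows(
  steps="0 0 0.1 0 0 0 0;0 0 0.05 0 0 0 0;0 0 0 0 0 0 0",
)

```text
t: 14.5
ee_pos: [0.638, -0.1032, 0.2552]
orientation: [180.0, -0.0, 0.0]
force: [-2.4, -0.0, 4.7]
opening: 0.0285
```

Call:
send_rows(
  steps="0 0 -0.05 0 0 0 0.5;0 0 0 0 0 0 0.6;0 0 0 0 0 0 0.7;0 0 0 0 0 0 0.7;0 0 -1 0 0 0 0.7;0 0 -2 0 0 0 0.7;0 0 -2.5 0 0 0 0.7;0 0 0 0 0 0 0.7",
)

```text
t: 15.3
ee_pos: [0.6402, -0.1029, 0.3146]
orientation: [179.9, -0.5, 0.0]
force: [0.9, 0.1, 1.0]
opening: 0.0598
```

Call:
send_rows(
  steps="-1 -1 0 0 0 0 0.7;-2 -2 0 0 0 0 0.7;-3 -3 0 0 0 0 0.7;-3 -3 0 0 0 0 0.7;-3 -3 0 0 0 0 0.7;-3 -3 0 0 0 0 0.7;-2 -2 0 0 0 0 0.7;-1.3 -1.2 0 0 0 0 0.7;0 0 0 0 0 0 0.7;0 0 0 0 0 0 0.7;0 0 0 0 0 0 0.7",
)

```text
t: 16.4
ee_pos: [0.4556, 0.077, 0.3093]
orientation: [-180.0, -0.0, -0.1]
force: [0.7, -0.2, 0.4]
opening: 0.0597
```

```bash
python3 look.py d wrist scene; python3 - <<'E'
from h import *
s=get_state();c=cam("wrist",s);print(proj(c,(.4549,.0786,.15)))
E
```

```text
16.4 [0.4556 0.077  0.3093] [-1.7998e+02 -2.0000e-02 -1.3000e-01] [ 0.7 -0.2  0.4] 0.059690745004454475
[280.70562385 215.79288684]
```

View pics/d_wrist.png

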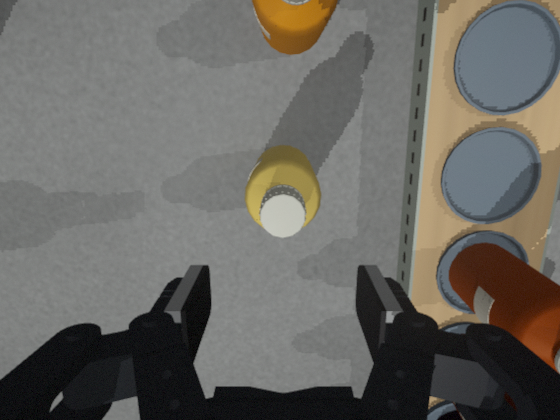

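View pics/d_scene.png

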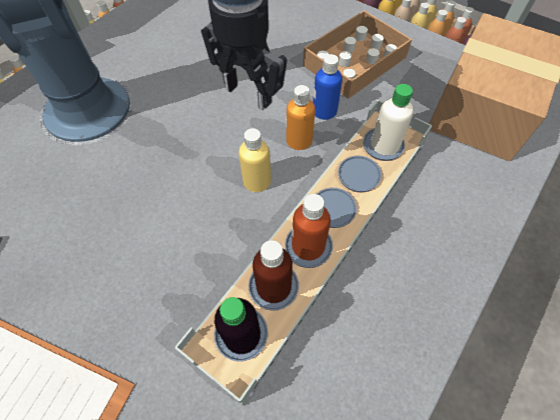

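Brown and copper are both standing in the scene view. The straw cap at (283,215) matches the prediction (281,216). I grip it.

Call:
send_rows(
  steps="0 -0.15 2 0 0 0 0.7;0 0 3 0 0 0 0.7;0 0 3 0 0 0 0.7;0 0 2 0 0 0 0.7;0 0 1.4 0 0 0 0.7;0 0 0 0 0 0 0.7;0 0 0 0 0 0 0;0 0 0 0 0 0 0;0 0 0 0 0 0 0;0 0 0 0 0 0 0;0 0 0 0 0 0 0;0 0 0 0 0 0 0",
)

```text
t: 17.7
ee_pos: [0.4557, 0.0804, 0.1969]
orientation: [180.0, -0.2, 0.0]
force: [-2.0, -0.0, 5.9]
opening: 0.0284
```

Call:
send_rows(
  steps="0 0 0 0 0 0 0;0 0 -0.5 0 0 0 0;0 0 -2 0 0 0 0;0 0 -3 0 0 0 0;0 0 -3 0 0 0 0;0 0 -2 0 0 0 0;0 0 -0.5 0 0 0 0;0 0 0 0 0 0 0",
)

```text
t: 18.5
ee_pos: [0.4545, 0.0799, 0.3055]
orientation: [180.0, -0.1, 0.0]
force: [0.8, -0.6, -1.8]
opening: 0.028
```

Call:
send_rows(
  steps="1 -0.5 0 0 0 0 0;2 -1.1 0 0 0 0 0;3 -1.7 0 0 0 0 0;3 -1.7 0 0 0 0 0;3 -1.7 0 0 0 0 0;3 -1.7 0 0 0 0 0;2 -1.2 0 0 0 0 0;1 -0.6 0 0 0 0 0;0.3 -0.1 0 0 0 0 0;0 0 0 0 0 0 0;0 0 0 0 0 0 0;0 0 0 0 0 0 0",
)

```text
t: 19.7
ee_pos: [0.6369, 0.1823, 0.3055]
orientation: [179.9, 0.0, 0.0]
force: [0.4, -0.6, -2.8]
opening: 0.0286
```

```bash
python3 look.py e scene
```

```text
19.7 [0.6369 0.1823 0.3055] [1.7993e+02 1.0000e-02 0.0000e+00] [ 0.4 -0.6 -2.8] 0.028560456305543457
```

View pics/e_scene.png

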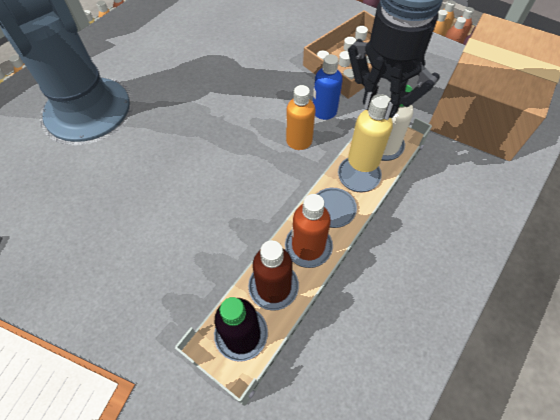

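Straw is over saucer 1 at about (368,145). I lower it.

Call:
send_rows(
  steps="-0.1 -0.05 1 0 0 0 0;0 0 2 0 0 0 0;0 0 1 0 0 0 0;0 0 0.5 0 0 0 0;0 0 0.3 0 0 0 0;0 0 0.1 0 0 0 0;0 0 0 0 0 0 0;0 0 0.1 0 0 0 0;0 0 0 0 0 0 0",
)

```text
t: 20.65
ee_pos: [0.6367, 0.1839, 0.2559]
orientation: [-180.0, -0.0, 0.0]
force: [0.6, -0.1, -2.7]
opening: 0.0285
```

Call:
send_rows(
  steps="0 0 0.1 0 0 0 0;0 0 0 0 0 0 0",
)

```text
t: 20.85
ee_pos: [0.6368, 0.184, 0.2551]
orientation: [-180.0, -0.1, 0.0]
force: [0.4, 0.1, -0.6]
opening: 0.0281
```

Call:
send_rows(
  steps="0 0 0.1 0 0 0 0;0 0 0 0 0 0 0",
)

```text
t: 21.05
ee_pos: [0.6368, 0.1841, 0.255]
orientation: [-180.0, -0.1, 0.0]
force: [-2.1, -1.0, 5.9]
opening: 0.0283
```

Call:
send_rows(
  steps="0 0 -0.05 0 0 0 0.5;0 0 0 0 0 0 0.6;0 0 0 0 0 0 0.7;0 0 0 0 0 0 0.7;0 0 -1 0 0 0 0.7;0 0 -2 0 0 0 0.7;0 0 -2.5 0 0 0 0.7;0 0 0 0 0 0 0.7",
)

```text
t: 21.85
ee_pos: [0.6385, 0.1852, 0.3141]
orientation: [-179.8, -0.5, 0.0]
force: [1.1, 1.1, 1.3]
opening: 0.0599
```

Call:
send_rows(
  steps="-1 -0.2 0 0 0 0 0.7;-2 -0.4 0 0 0 0 0.7;-3 -0.6 0 0 0 0 0.7;-3 -0.7 0 0 0 0 0.7;-3 -0.7 0 0 0 0 0.7;-2.5 -0.6 0 0 0 0 0.7;-2 -0.4 0 0 0 0 0.7;-1 -0.2 0 0 0 0 0.7;0 0 0 0 0 0 0.7;0 0 0 0 0 0 0.7;0 0 0 0 0 0 0.7",
)

```text
t: 22.95
ee_pos: [0.4626, 0.2209, 0.3088]
orientation: [-180.0, -0.0, -0.1]
force: [-0.0, -0.3, 0.0]
opening: 0.0598
```

```bash
python3 look.py f wrist scene; python3 - <<'E'
from h import *
s=get_state();c=cam("wrist",s);print(proj(c,(.4633,.2225,.15)))
E
```

```text
22.95 [0.4626 0.2209 0.3088] [-1.7997e+02 -1.0000e-02 -7.0000e-02] [-0.  -0.3  0. ] 0.059786149594342024
[283.06040087 215.93057866]
```

View pics/f_wrist.png

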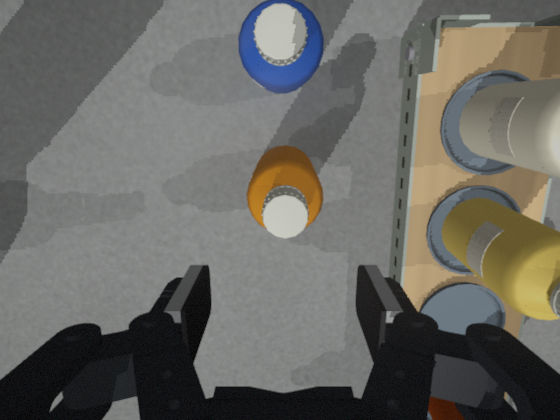

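View pics/f_scene.png

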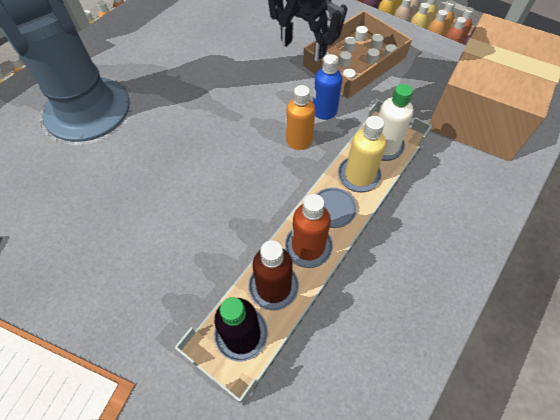

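Straw is seated, and the amber cap at (285,215) matches the prediction (283,216). I grip it.

Call:
send_rows(
  steps="0.1 -0.1 2 0 0 0 0.7;0 0 3 0 0 0 0.7;0 0 3 0 0 0 0.7;0 0 2 0 0 0 0.7;0 0 1.4 0 0 0 0.7;0 0 0 0 0 0 0.7;0 0 0 0 0 0 0;0 0 0 0 0 0 0;0 0 0 0 0 0 0;0 0 0 0 0 0 0;0 0 0 0 0 0 0;0 0 0 0 0 0 0",
)

```text
t: 24.25
ee_pos: [0.4638, 0.2234, 0.1965]
orientation: [-179.9, -0.2, 0.0]
force: [0.9, 0.4, 6.1]
opening: 0.0283
```

Call:
send_rows(
  steps="0 0 0 0 0 0 0;0 0 -0.5 0 0 0 0;0 0 -2 0 0 0 0;0 0 -3 0 0 0 0;0 0 -3 0 0 0 0;0 0 -2 0 0 0 0;0 0 -0.5 0 0 0 0;0 0 0 0 0 0 0",
)

```text
t: 25.05
ee_pos: [0.4621, 0.2222, 0.3046]
orientation: [180.0, 0.0, 0.0]
force: [0.3, -0.5, -3.0]
opening: 0.0282
```

Call:
send_rows(
  steps="0 1 0 0 0 0 0;0 2.3 0 0 0 0 0;0 3.3 0 0 0 0 0;0 3.3 0 0 0 0 0;0 2.2 0 0 0 0 0;1 1 0 0 0 0 0;2 0.4 0 0 0 0 0;3.3 0 0 0 0 0 0;3.3 0 0 0 0 0 0;3.3 0 0 0 0 0 0;2.5 0 0 0 0 0 0;1.5 0 0 0 0 0 0",
)

```text
t: 26.25
ee_pos: [0.6335, 0.0872, 0.3024]
orientation: [-179.9, 0.1, -0.0]
force: [-1.2, 0.2, -2.7]
opening: 0.0286
```

Call:
send_rows(
  steps="0.5 0 0 0 0 0 0;0 0 0 0 0 0 0;0 0 0 0 0 0 0;0 0 0 0 0 0 0",
)

```text
t: 26.65
ee_pos: [0.6356, 0.0881, 0.3047]
orientation: [180.0, 0.1, 0.1]
force: [-0.7, -1.0, -2.4]
opening: 0.0282
```

```bash
python3 look.py g scene
```

```text
26.65 [0.6356 0.0881 0.3047] [1.7998e+02 6.0000e-02 1.0000e-01] [-0.7 -1.  -2.4] 0.028229657711217073
```

View pics/g_scene.png

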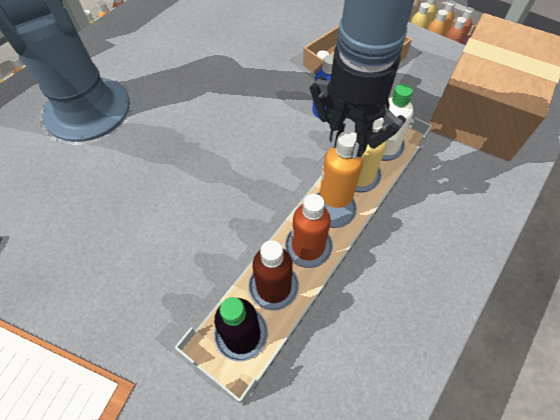

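Amber is over saucer 2, between its neighbours. I lower it (contact expected at about 0.2545).

Call:
send_rows(
  steps="0.05 0 1 0 0 0 0;0 0 2 0 0 0 0;0 0 1 0 0 0 0;0 0 0.5 0 0 0 0;0 0 0.3 0 0 0 0;0 0 0.1 0 0 0 0;0 0 0 0 0 0 0;0 0 0.1 0 0 0 0;0 0 0 0 0 0 0",
)

```text
t: 27.6
ee_pos: [0.6373, 0.0878, 0.2553]
orientation: [-180.0, -0.0, 0.0]
force: [0.0, -0.7, -2.3]
opening: 0.028
```

Call:
send_rows(
  steps="0 0 0.1 0 0 0 0;0 0 0.05 0 0 0 0;0 0 0 0 0 0 0",
)

```text
t: 27.9
ee_pos: [0.6375, 0.0878, 0.2546]
orientation: [180.0, -0.1, 0.0]
force: [-1.5, -0.7, 3.6]
opening: 0.0284
```

Call:
send_rows(
  steps="0 0 -0.05 0 0 0 0.5;0 0 0 0 0 0 0.6;0 0 0 0 0 0 0.7;0 0 0 0 0 0 0.7;0 0 -1 0 0 0 0.7;0 0 -2 0 0 0 0.7;0 0 -3 0 0 0 0.7;0 0 -2 0 0 0 0.7;0 0 0 0 0 0 0.7",
)

```text
t: 28.8
ee_pos: [0.639, 0.0889, 0.3389]
orientation: [-179.9, -0.5, 0.0]
force: [-0.1, -0.6, -0.1]
opening: 0.06
```

Call:
send_rows(
  steps="-1 0 0 0 0 0 0.7;-2 0 0 0 0 0 0.7;-3 0 0 0 0 0 0.7;-4 0 0 0 0 0 0.7;-4 0 0 0 0 0 0.7;-4 0 0 0 0 0 0.7;-3 0 0 0 0 0 0.7;-1 0 0 0 0 0 0.7;0 0 0 0 0 0 0.7;0 0 0 0 0 0 0.7",
)

```text
t: 29.8
ee_pos: [0.4177, 0.0872, 0.3338]
orientation: [-180.0, -0.0, 0.0]
force: [-0.7, -0.4, -0.1]
opening: 0.0601
```

```bash
python3 look.py h scene top wrist
```

```text
29.8 [0.4177 0.0872 0.3338] [-1.7999e+02 -5.0000e-02  0.0000e+00] [-0.7 -0.4 -0.1] 0.06005313534388719
```

View pics/h_scene.png

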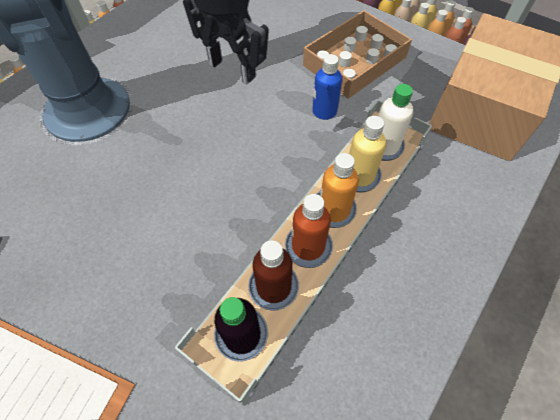

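View pics/h_top.png

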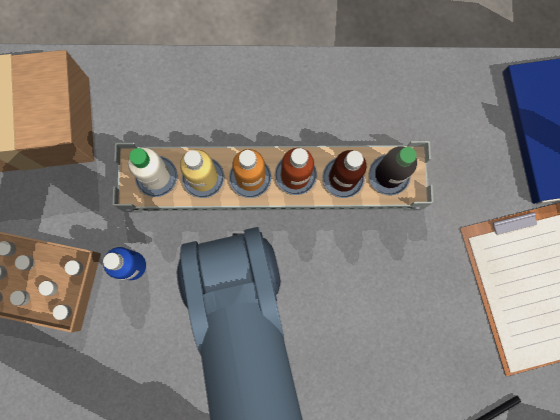

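Both views show the graded row complete and upright: pale (145,170), straw (195,168), amber (248,168), copper (298,166), brown (348,168), dark (398,166) in the top view. I check the seating heights numerically, then hand in.

```bash
python3 - <<'E'
from h import *
C={n:cam(n) for n in ["scene","top"]};I={n:cv2.split(cv2.cvtColor(cv2.imread(f"pics/h_{n}.png"),cv2.COLOR_BGR2HSV)) for n in C}
sd=dict(straw=((374,122),(192,158),(.635,.1815)),amber=((345,161),(248,158),(.6357,.0867)),copper=((315,203),(299,156),(.642,-.0052)),brown=((272,251),(354,158),(.6364,-.1017)))
for k,(a,b,t) in sd.items():
    r=[];o=[]
    for n,p in zip(C,(a,b)):
        H,S,V=I[n];m=((S<28)&(V>int(V[p[1],p[0]])-22)).astype(np.uint8)
        w=np.zeros_like(m);w[p[1]-14:p[1]+14,p[0]-14:p[0]+14]=1;m*=w
        l=cv2.connectedComponents(m)[1];l=(l==l[p[1],p[0]]).astype(np.uint8)
        e=cv2.fitEllipse(cv2.convexHull(max(cv2.findContours(l,0,1)[0],key=len)));o.append(np.round(e[0]+e[1],1));r.append(ray(C[n],*e[0]))
    x,q=tri(r);print(k,x.round(4),"res",np.round(q[0],4),"off mm",((x[:2]-t)*1000).round(1),o)
E
```

```text
straw [0.6359 0.1823 0.2082] res 0.0002 off mm [0.9 0.8] [array([374.5, 122. ,  12.7,  17.4]), array([192.1, 157.9,  14.9,  15.9])]
amber [0.6369 0.0865 0.2085] res 0.0001 off mm [ 1.2 -0.2] [array([344.1, 160. ,  15.2,  18.4]), array([247. , 157.5,  15.3,  15.8])]
copper [ 0.6408 -0.0046  0.2081] res 0.0003 off mm [-1.2  0.6] [array([313.3, 202. ,  16.5,  19.8]), array([299.3, 155.7,  15.2,  15.5])]
brown [ 0.6368 -0.1014  0.2077] res 0.0004 off mm [0.4 0.3] [array([271. , 249.7,  19. ,  20.9]), array([354.5, 158.3,  15. ,  15.8])]
```

All cap tops are at z ≈ 0.208 (0.058 + 0.150), within about 1.3 mm of the saucer centres. I hand in.

```bash
python3 -c "
from cell import *
print(close_job(), get_state()['t'])"
```

```text
the job is handed in; nothing more can be done
the job is handed in; nothing more can be done
```

The graded row is complete and the job is handed in at about 30 s on the robot's clock. From the pale green-capped reference it runs straw in saucer 1, amber in 2, copper in 3 and brown in 4, ending at the dark reference. I gripped each bottle by its cap and released it only once the force reading showed it on the saucer floor.

- **Seating:** the two-view check after the last placement put every cap top at z = 0.208 m (range 0.2077–0.2085), where 0.208 is expected for a seated bottle. Each bottle is within 1.4 mm of its saucer's centre.
- **Surroundings:** all six row bottles stood upright in both camera views. I judged the reference bottles and the blue look-alike only by eye, and neither looked moved.
- **Forces:** readings I saw stayed below about 7 N, and the gripper was clear of everything at hand-in.
- **Failed or disagreeing checks:** my first masks for the brown cap were wrong (rays missing by up to 40 mm) and were refitted before that bottle was approached. The wrist camera and the fixed cameras disagreed by about 1 mm, within the stated calibration. No final check failed.

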